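# Press the tin lid home and check it with the height gauge

## Robot

A 6-joint arm with a two-finger parallel gripper is mounted at the origin on the work surface. World frame = base frame: x ahead of the robot, y to its left, z up, the work surface at z = 0. Lengths are in m, angles in rad, forces in N, time in s.
With the tool pointing down it reaches from about 0.15 to 0.775 m from the base axis. Payload 6.1 kg.
Tool frame: the origin (TCP) lies midway between the tips of the shut fingers; the grasp point (between the pads) lies 19 mm behind it; z points along the fingers, y is the line along which they close (so a half turn about z gives the same grasp; the last joint's range is limited). The gripper opens to 85 mm and grips with 20 to 120 N. Pads are 22 mm wide; open, the fingers measure 114 mm over their backs; the gripper's body (76 mm by 85 mm) begins 54 mm behind the grasp point. The pads swing forward as they close: fully open they stand 13 mm farther back than shut.
Start: joints at [-1.11, 0.126, -0.04, 1.405, 0, 1.571], TCP at [0.233, -0.47, 0.231] pointing down, gripper open.
Joint ranges: [-2.72, 2.72], [-0.95, 1.95], [-1.27, 1.35], [-1.78, 2.02], [-1.46, 1.47], [-3.14, 3.14]. Speed limits (rad/s): [2.39, 2.39, 3.01, 3.14, 3.14, 3.14].

## Interface

Orientations are given as a unit quaternion [w, x, y, z].
In Python, from bench import get_obs, cams, job_done gives the robot as it stands.
- The arm moves only by the tool carry_out, never from a script. Its argument "rows" is a list of rows, each a list of 5 numbers: the opening, from -1 (shut) to 1 (fully open), then the shift along the world's x, y, z in mm, then the turn about the world's z in degrees. A call has exactly 8 rows; each row is the pose to reach, as a shift and turn from the pose commanded when the call began; what a row does not reach only later rows make up. A row lasts 1/8 s, in which the tool goes at most 62.5 mm and 10.7 degrees, less where a joint would pass 70% of its speed; a pose out of reach is approached as far as the arm can. A call with a gripper value outside its range is refused whole. The fingers move at their own pace and stop on an object; the grip force is fixed at half the most. Time passes only in rows, so rows that repeat a pose let the fingers close, or fill a call up. It gives the time, the measured TCP pose, the force, the opening and the grip force at its end, in the units of the state.
- get_obs(): the state, without advancing time (a new reading comes with each control period).
- cams.read_camera(name): name is "scene" or "side" or "wrist"; returns a dict with "img" (400x640x3 uint8, red, green, blue), "camera_matrix" (3x3 intrinsics, pixels), "world_from_camera" (4x4, takes a point from camera to world coordinates). Camera axes: x right, y down, z forward; pixel columns grow to the right and rows downward; lengths in m; the calibration is good to about 2 mm. The wrist camera is an equidistant fisheye: a pixel r from the principal point sees the ray r / f radians off the axis. A picture is of the moment at which its call begins. There is no depth.
- job_done(): hands the job in; it is judged then, once.
The state is a dict: "t": time; "joint_pos": joint angles; "joint_velocities": joint speeds; "joint_efforts": joint torques, N m; "tcp_pos": TCP position; "eef_rot": TCP orientation; "wrist_force": force on the tool from outside, world axes, zero at the start; "torque": the same for the moment, N m; "opening": finger opening in m; "gripper_force": force on a finger pad.
Only numpy, scipy, OpenCV 4.12 (cv2) and the standard library are available. Lean on these libraries where they do the work, as an engineer would, in place of code of your own. Each camera call takes 0.05 s, during which the arm holds its last target. There are 200 camera calls.

## Task

On the sloping check stand, press the tin's lid down until it is fully home and keep pressing on it briefly to confirm it. Then push the gauge's black bar down to its stop and hold it there for half a second so that the sprung foot reads the seated lid, and let the bar spring back up. Never push on lid or bar with more than 45 N, do not lower the gauge onto a lid that still stands proud, and leave the other tins and lids alone.

Things in the scene. Friction and masses are not known exactly. Their poses are not given: they have to be found in the camera images.
- tin: Ribbed steel tin, 100 mm diameter, 108 mm tall, fixed in a sloping aluminium cradle, leaning 30 degrees sideways to the robot's right (-y, give or take 30 degrees). Origin: centre of its underside; z up along the tin's axis (out through the lid), x up the slope (roughly world +y), y across. Behind it, at x = 68 to 88 mm, stands a gauge column, 46 mm wide, to z = 153 mm.
- guide (a point): Centre of the top of the gauge's guide block, fixed to the column: in the tin's frame x = 22 to 82 mm, 36 mm wide, z = 136 to 150 mm. It and the bar above it overhang the upper half of the lid, so a vertical tool cannot reach the lid: lean the tool 30 to 40 degrees like the tin and press the lid's lower half, tin x = -25 to 0 mm; the gripper body must clear the bar.
- lid_top (a point): Centre of the flat top of the round steel lid (102 mm diameter, 4 mm thick flange). The lid slides along the tin's z; its top is at z = 112 mm of the tin's frame when fully home, higher by joint lid while it stands proud.
- lid (a joint): How far the lid stands proud of its home position along the tin's z, m: 0 fully home; starts at 0.005 to 0.009. It takes about 10 N to slide it and it stays where it is left; push with 15 to 30 N to be sure that it reaches its stop.
- bar_top (a point): Centre of the flat top of the gauge's black push bar, 28 mm (tin x) by 70 mm (tin y) by 10 mm thick, at x = 34 mm, y = 0 of the tin's frame, top at z = 178 mm when raised. Push it along the tin's -z.
- gauge_bar (a joint): How far the gauge bar is pushed down, m: 0 raised, 0.018 at its stop on the guide block. A spring (3 N raised, 5 N at the stop) lifts it again when released.
- gauge_foot (a joint): Reading of the gauge: how far its small round sprung foot (18 mm diameter, under the guide block) is pushed up relative to the bar, m. 0 while the foot hangs free; with the bar at its stop it reads 0.006 on a lid fully home, and more by as much as the lid stands proud.
- closed_tin: Bystander: loose closed plain tin, 84 mm diameter, 115 mm tall, upright on the table; origin at the centre of its underside.
- open_tin: Bystander: loose empty open ribbed tin, 100 mm diameter, 110 mm tall, upright; origin at the centre of its underside.
- lid_stack: Bystander: stack of five spare steel lids, 102 mm diameter, 30 mm tall in all, loose on the table; origin at the centre of its underside.

How it is judged:
On the way, in this order (a step that is already met when the one before it is completed fails the run):
1. With the gauge bar raised, the lid is fully home (within 1.5 mm) and the fingers keep pressing on it with more than 5 N for 0.3 s (value of joint lid below 0.0015 m and contact force between the fingers and lid above 5 N and value of joint gauge_bar below 0.004 m), for 0.3 s.
2. The gauge bar is pushed down to within 2 mm of its stop and held there for 0.5 s, the foot resting on the home lid and reading 4 to 8 mm (value of joint lid below 0.0015 m and value of joint gauge_bar above 0.016 m and value of joint gauge_foot between 0.004 and 0.008 m and contact force between gauge_foot and lid above 0.3 N), for 0.5 s.
At the end, for the whole second after the job is handed in: The lid is fully home (within 1.5 mm), the gauge bar has sprung back up (within 3 mm of raised) with its foot hanging free (reading under 1.5 mm), and the three bystanders stand upright within 20 mm of where they were (value of joint each of lid, gauge_foot below 0.0015 m and value of joint gauge_bar below 0.003 m and distance of each of closed_tin, open_tin, lid_stack from where it was at the start of the episode below 0.02 m and angle between each of closed_tin, open_tin, lid_stack's own z axis and vertical below 0.15 rad); the robot touches nothing.
It fails at once if The lid is pushed with more than 45 N (contact force between anything else and lid above 45 N).
It fails at once if The gauge bar is pushed with more than 45 N (contact force between anything else and gauge_bar above 45 N).
It fails at once if The gauge bar is lowered by more than 6 mm while the lid still stands more than 1.5 mm proud (value of joint gauge_bar above 0.006 m and value of joint lid above 0.0015 m).
It fails at once if A bystander (closed tin, open tin or stack of lids) is moved by more than 20 mm (distance of any of closed_tin, open_tin, lid_stack from where it was at the start of the episode above 0.02 m).
It also fails if it takes over 58 s, if anything falls off the work surface, if the arm or the gripper's body presses on something with over 40 N, if the wrist force passes 120 N, or if a joint passes its speed limit or range.

## Working session

There is one attempt and no reset: what is moved stays moved. The work goes in short steps, Python scripts to look and compute and a tool call to move; the robot and the scene stay as the last step left them, time stands still between calls to the robot, and variables do not carry over. Pictures are saved under pics/ and viewed, at most 11 in all, crops included, and the job is handed in when it is done.

Besides the shell and the picture viewer there is one more tool, called after "Call:" as name(argument=value, ...), one argument or row to a line, values as JSON. carry_out: Moves the arm, as the interface text tells. Its arguments: {"type":"object","properties":{"rows":{"type":"array"}},"required":["rows"]}

```bash
mkdir -p pics
cat > h.py <<'E'
import numpy as np,cv2
from bench import get_obs,cams
def snap(n):
    c=cams.read_camera(n);np.savez(f'pics/{n}_cal.npz',K=c['camera_matrix'],T=c['world_from_camera'])
    cv2.imwrite(f'pics/{n}.png',c['img'][:,:,::-1]);return c
def proj(K,T,P):
    q=(np.asarray(P)-T[:3,3])@T[:3,:3];q=q@K.T;return q[:,:2]/q[:,2:]
E
python3 - <<'E'
from h import *
ims=[]
for n in ('scene','side'):
    c=snap(n);ims.append(c['img']);print(n,c['camera_matrix'].round(1).tolist(),c['world_from_camera'].round(3).tolist())
o=get_obs();print({k:np.round(v,3).tolist() for k,v in o.items()})
E
```

```text
scene [[454.0, 0.0, 321.9], [0.0, 454.0, 204.4], [0.0, 0.0, 1.0]] [[-0.859, 0.3, -0.415, 1.058], [0.511, 0.475, -0.716, 0.857], [-0.018, -0.828, -0.561, 0.837], [0.0, 0.0, 0.0, 1.0]]
side [[458.6, 0.0, 316.6], [0.0, 458.6, 198.4], [0.0, 0.0, 1.0]] [[-0.939, -0.234, 0.254, 0.259], [-0.345, 0.644, -0.683, 0.794], [-0.004, -0.729, -0.685, 0.936], [0.0, 0.0, 0.0, 1.0]]
{'t': 0.1, 'joint_pos': [-1.11, 0.126, -0.04, 1.405, 0.0, 1.571], 'joint_velocities': [0.001, -0.001, 0.002, 0.001, -0.001, 0.001], 'joint_efforts': [0.0, -43.691, 35.36, 0.014, 0.0, -0.0], 'tcp_pos': [0.233, -0.47, 0.231], 'eef_rot': [-0.001, 0.974, 0.228, -0.0], 'wrist_force': [0.681, 0.696, 0.87], 'torque': [-0.012, -0.016, 0.043], 'gripper_force': 0.0, 'opening': 0.085}
```

View pics/scene.png

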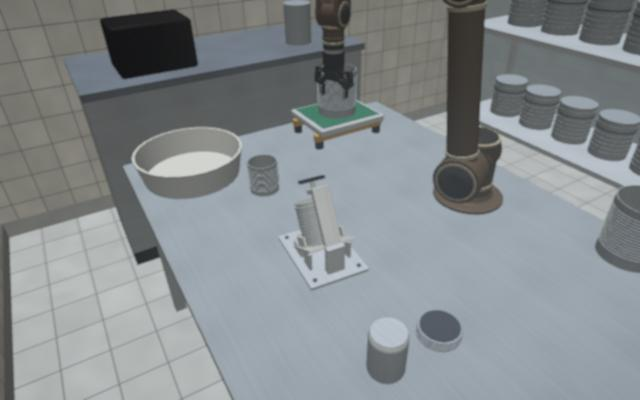

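View pics/side.png

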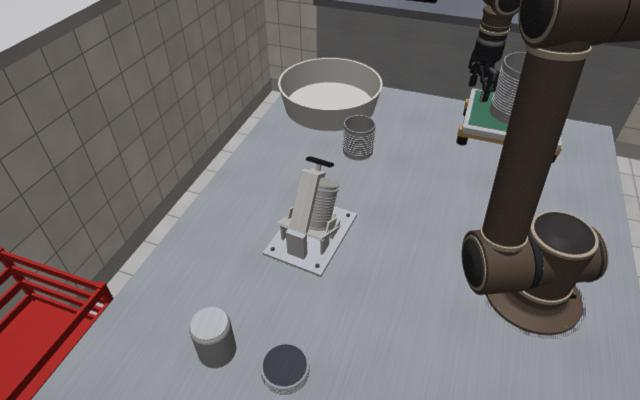

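Run:
```python
import cv2,numpy as np
a=cv2.imread('pics/scene.png')[165:295,265:385];b=cv2.imread('pics/side.png')[145:275,250:370]
f=lambda i:cv2.resize(i,None,fx=4.5*.72,fy=4.5*.72,interpolation=cv2.INTER_CUBIC)
a=cv2.resize(a,(396,429),interpolation=2);b=cv2.resize(b,(396,429),interpolation=2)
cv2.imwrite('pics/crop1.png',np.hstack([a,b]))
```

```text
(no output)
```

View pics/crop1.png

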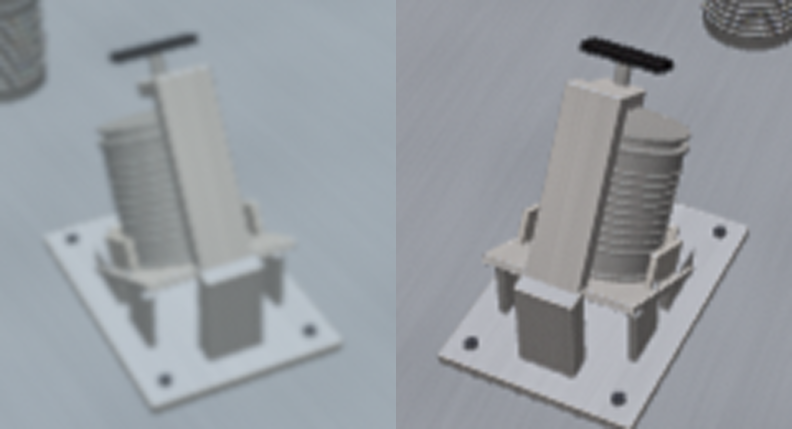

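```bash
cat > fit.py <<'E'
from h import *
from scipy.optimize import least_squares
C={n:(lambda d:(d['K'],d['T']))(np.load(f'pics/{n}_cal.npz')) for n in('scene','side')}
px=lambda n,p:(np.array(p)-([0,0] if n=='scene' else [396,0]))/3.3+([265,165] if n=='scene' else [250,145])-.35
obs=[('scene',(88,-23,153),(157,78)),('scene',(88,23,153),(212,66)),('scene',(34,-35,173),(111,56)),('scene',(34,35,173),(198,41)),
('side',(88,-23,153),(567,82)),('side',(88,23,153),(630,97)),('side',(68,23,153),(645,88)),('side',(34,-35,173),(581,46)),('side',(34,35,173),(672,63))]
pl=[('scene',(-1,-1),(45,238)),('scene',(1,-1),(155,408)),('scene',(1,1),(342,345)),('side',(1,-1),(440,357)),('side',(1,1),(628,427)),('side',(-1,1),(749,230))]
def R(yaw,lean):
    c,s=np.cos(yaw),np.sin(yaw);up=np.array([-s,c,0]) # up-slope horiz dir (+y when yaw 0)
    z=np.array([0,0,np.cos(lean)])-up*np.sin(lean);x=up*np.cos(lean)+np.array([0,0,np.sin(lean)])
    return np.c_[x,np.cross(z,x),z]
def res(p):
    M=R(p[3],p[4]);r=[]
    for n,q,m in obs: r+=list(proj(*C[n],[M@np.array(q)/1e3+p[:3]])[0]-px(n,m))
    up=np.array([-np.sin(p[3]),np.cos(p[3])]);yy=np.array([-up[1],up[0]])
    for n,(a,b),m in pl:
        w=np.r_[p[5:7]+a*p[7]*up+b*p[8]*yy,p[9]]; r+=list(proj(*C[n],[w])[0]-px(n,m))
    return np.r_[r,(p[4]-np.pi/6)*100]
def circ(n,M,o,c,rad,k=120):
    t=np.linspace(0,2*np.pi,k);return proj(*C[n],(np.c_[c[0]+rad*np.cos(t),c[1]+rad*np.sin(t),c[2]+0*t]/1e3)@M.T+o)
if __name__=='__main__':
    s=least_squares(res,[.4,-.1,.1,0,.52,.4,-.1,.1,.08,.01],loss='soft_l1');p=s.x
    print(p.round(4),'yaw,lean deg',np.degrees(p[3:5]).round(2));print(s.fun[:-1].round(1) if 0 else res(p)[:-1].reshape(-1,2).round(1).tolist())
    np.save('p.npy',p);M=R(p[3],p[4]);f=lambda q:(M@np.array(q)/1e3+p[:3]).round(4)
    for k,q in dict(lid=(0,0,119),lidcontact=(-40,0,119),bar=(34,0,178)).items(): print(k,f(q))
    ims=[]
    for n,(x0,y0) in (('scene',(265,165)),('side',(250,145))):
        im=cv2.resize(cv2.imread(f'pics/{n}.png')[y0:y0+130,x0:x0+120],(396,429),interpolation=2)
        dr=lambda P,c:cv2.polylines(im,[((P-[x0,y0]+.35)*3.3).round().astype(int)],True,c,1)
        for z,r in ((112,51),(119,51),(0,50)): dr(circ(n,M,p[:3],(0,0,z),r),(0,0,255))
        for x,X,h,z in ((68,88,23,153),(20,48,35,178),(20,48,35,168),(22,82,18,150)): dr(proj(*C[n],[f((a,b,z)) for a,b in((x,-h),(x,h),(X,h),(X,-h))]),(0,255,0))
        ims.append(im)
    cv2.imwrite('pics/over.png',np.hstack(ims))
E
python3 fit.py
```

```text
[ 0.5677  0.0049  0.0509 -0.0945  0.5231  0.5692  0.0023  0.1192  0.0832
  0.0078] yaw,lean deg [-5.41 29.97]
[[-0.1, -0.3], [-0.4, -1.0], [0.9, 0.3], [-1.4, -1.3], [0.6, -0.2], [-1.3, 0.5], [-2.8, 2.2], [2.4, -0.6], [0.2, 1.7], [0.0, -0.2], [-0.2, -0.1], [-0.4, -0.7], [-0.0, 0.4], [0.4, 1.1], [-0.6, -0.1]]
lid [ 0.5621 -0.0542  0.154 ]
lidcontact [ 0.5588 -0.0887  0.134 ]
bar [ 0.5621 -0.0543  0.2221]
```

View pics/over.png

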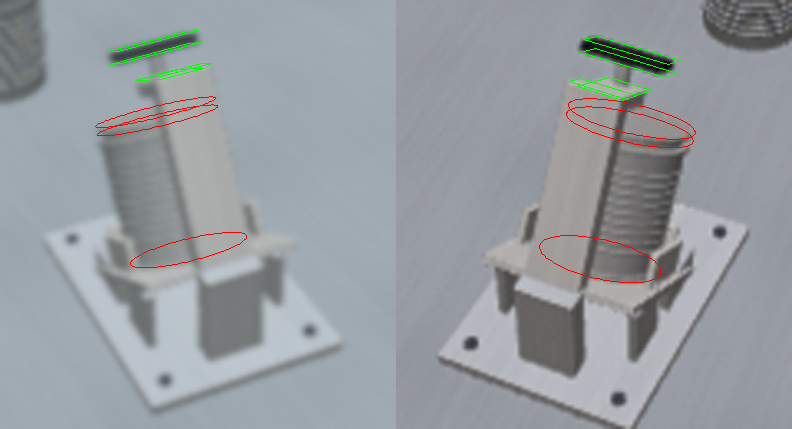

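Run:
```python
import cv2,numpy as np
a=cv2.imread('pics/scene.png')[170:212,290:340];b=cv2.imread('pics/side.png')[150:202,294:344]
f=lambda i:cv2.resize(i,None,fx=8,fy=8,interpolation=cv2.INTER_NEAREST)
a=np.vstack([a,0*a[:10]])
cv2.imwrite('pics/crop2.png',np.hstack([f(a),f(b)]))
```

```text
(no output)
```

View pics/crop2.png

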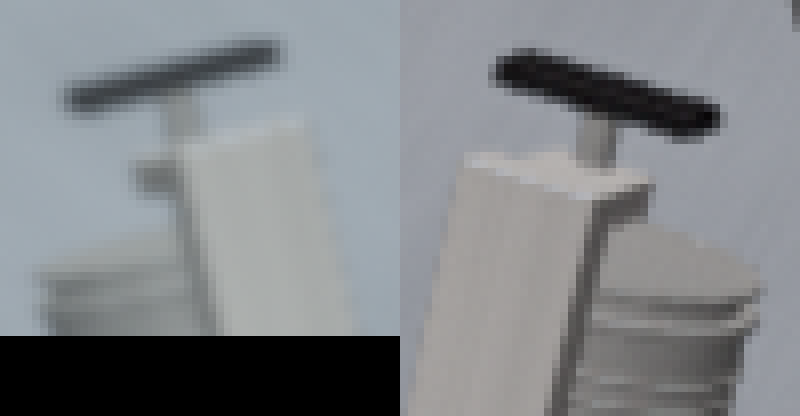

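```bash
cat > fit2.py <<'E'
import fit; from fit import *
o={'scene':(290,170),'side':(244,150)}
g=lambda n,p:np.array(p)/8+o[n]-.5
fit.px=lambda n,p:g(n,p) if n+str(p) in S else px(n,p)
ob=[('scene',(88,-23,153),(183,152)),('scene',(88,23,153),(308,123)),('scene',(34,-35,173),(65,98)),('scene',(34,35,173),(281,50)),
('side',(88,-23,153),(465,158)),('side',(88,23,153),(603,200)),('side',(34,-35,173),(494,70)),('side',(34,35,173),(719,118))]
S={n+str(m) for n,_,m in ob};fit.obs=ob
def r2(p):
    r=res(p[:10]);M=R(p[3],p[4]);a=circ('scene',M,p[:3],(0,0,p[10]),51)[:,0].min()-g('scene',(39,0))[0];b=circ('side',M,p[:3],(0,0,p[10]),51)[:,0].max()-g('side',(762,0))[0]
    return np.r_[r,a,b,(p[10]-119)/3]
s=least_squares(r2,[.56,0,.05,-.1,.52,.57,0,.12,.08,.01,119],loss='soft_l1');p=s.x
print(p.round(4),np.degrees(p[3:5]));r=r2(p);print(r[:-4].reshape(-1,2).round(1).tolist(),r[-4:].round(1))
np.save('p.npy',p);M=R(p[3],p[4]);f=lambda q:(M@np.array(q)/1e3+p[:3]).round(4)
for k,q in dict(lid=(0,0,119),lidcontact=(-40,0,119),bar=(34,0,178)).items(): print(k,f(q))
E
python3 fit2.py
```

```text
[ 5.690000e-01  7.300000e-03  5.220000e-02 -9.660000e-02  5.231000e-01
  5.691000e-01  2.300000e-03  1.192000e-01  8.320000e-02  7.800000e-03
  1.180635e+02] [-5.53681446 29.9741981 ]
[[-0.3, -0.4], [0.5, -1.1], [1.5, 0.3], [-1.3, 0.1], [-0.4, 0.1], [-0.5, 0.1], [2.1, -0.3], [-0.7, 1.3], [0.1, -0.3], [-0.3, -0.1], [-0.4, -0.6], [-0.1, 0.3], [0.3, 1.2], [-0.5, -0.1]] [-0.  -0.8  0.6 -0.3]
lid [ 0.5633 -0.0519  0.1552]
lidcontact [ 0.56   -0.0864  0.1353]
bar [ 0.5633 -0.0519  0.2233]
```

Call:
carry_out(
  rows=[
    [1,30,30,25,-4],
    [1,70,70,50,-8],
    [1,110,112,70,-12],
    [1,152,155,70,-16],
    [1,195,199,70,-20],
    [1,238,243,70,-24],
    [1,281,287,70,-28],
    [1,322,329,70,-32],
  ],
)

```text
t: 1.1
tcp_pos: [0.5565, -0.1394, 0.3009]
eef_rot: [0.0, 0.999, -0.05, -0.0]
wrist_force: [0.3, -1.1, 0.0]
opening: 0.0855
gripper_force: 0.0
```

Call:
carry_out(
  rows=[
    [1,0,0,-20,0],
    [1,0,0,-50,0],
    [1,0,0,-90,0],
    [1,0,0,-125,0],
    [1,0,0,-150,0],
    [1,0,0,-155,0],
    [1,0,0,-155,0],
    [1,0,0,-155,0],
  ],
)

```text
t: 2.1
tcp_pos: [0.5562, -0.1414, 0.1477]
eef_rot: [0.0, 0.999, -0.049, 0.001]
wrist_force: [0.1, 0.4, 0.3]
opening: 0.0853
gripper_force: 0.0
```

Run:
```python
from h import *
a=snap('scene')['img'];b=snap('side')['img'];w=snap('wrist')['img']
f=lambda i,x,y:cv2.resize(i[y:y+150,x:x+130,::-1],(390,450),interpolation=2)
cv2.imwrite('pics/c3.png',np.hstack([f(a,255,130),f(b,240,110)]));
o=get_obs();print({k:np.round(o[k],3).tolist() for k in('t','joint_pos','tcp_pos','eef_rot','wrist_force')})
```

```text
{'t': 2.25, 'joint_pos': [-0.249, 0.228, -0.101, 1.241, 0.0, 2.99], 'tcp_pos': [0.556, -0.141, 0.147], 'eef_rot': [0.0, 0.999, -0.049, 0.001], 'wrist_force': [0.098, -0.119, -0.29]}
```

View pics/c3.png

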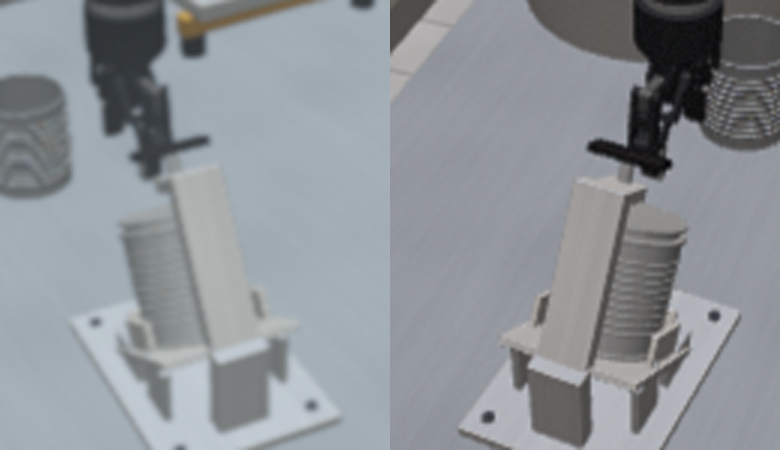

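View pics/wrist.png

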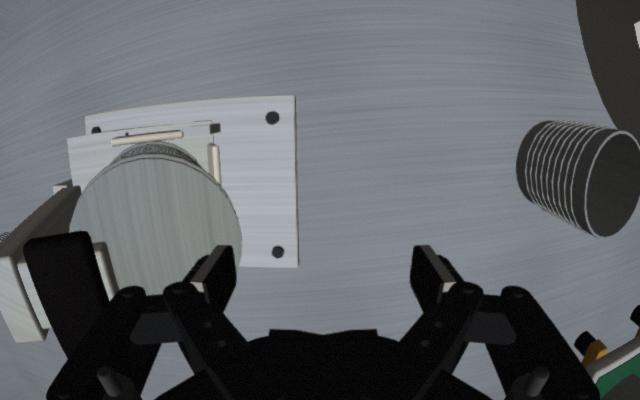

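```bash
cat >> h.py <<'E'
def wray(K,T,uv):
    d=(np.array(uv,float)-K[:2,2])/K[0,0];r=np.hypot(*d)
    v=np.r_[np.sin(r)*d/r,np.cos(r)];return T[:3,3],T[:3,:3]@v
def wproj(K,T,P):
    q=(np.asarray(P)-T[:3,3])@T[:3,:3];n=np.hypot(q[:,0],q[:,1]);return q[:,:2]/n[:,None]*np.arctan2(n,q[:,2])[:,None]*K[0,0]+K[:2,2]
E
python3 - <<'E'
from h import *; from fit import R
from scipy.spatial.transform import Rotation as Ro
d=np.load('pics/wrist_cal.npz');K,T=d['K'],d['T'];o=get_obs()
q=o['eef_rot'];A=Ro.from_quat([q[1],q[2],q[3],q[0]]).as_matrix()
for nm,uv in dict(kn=(113,292),kn2=(50,390),knR=(530,292),tip=(232,250),tipout=(192,285)).items():
    c,v=wray(K,T,uv)
    for off in(0,-.011,.011):
        n=A[:,0];t=((o['tcp_pos']-c)@n+off)/(v@n);print(nm,off,(A.T@(c+t*v-o['tcp_pos'])*1e3).round(0))
p=np.load('p.npy');M=R(p[3],p[4]);f=lambda Q:np.array(Q)/1e3@M.T+p[:3]
print('bar',wproj(K,T,f([(20,35,178),(20,-35,178),(20,-35,168),(48,-35,178)])).round(0).tolist())
print('lid',wproj(K,T,f([(-51,0,118),(0,-51,118),(-36,-36,118),(-36,36,118),(0,51,118)])).round(0).tolist(),'col',wproj(K,T,f([(88,-23,153),(68,-23,153),(22,-18,150)])).round(0).tolist())
E
```

```text
kn 0 [  0. -91. -49.]
kn -0.011 [ -11. -106.  -35.]
kn 0.011 [ 11. -77. -64.]
kn2 0 [   0.  -81. -108.]
kn2 -0.011 [ -11.  -94. -102.]
kn2 0.011 [  11.  -68. -113.]
knR 0 [ -0.  90. -49.]
knR -0.011 [-11. 105. -34.]
knR 0.011 [ 11.  76. -64.]
tip 0 [ -0. -48.  -0.]
tip -0.011 [-11. -55.  23.]
tip 0.011 [ 11. -40. -23.]
tipout 0 [ -0. -56. -37.]
tipout -0.011 [-11. -65. -20.]
tipout 0.011 [ 11. -47. -53.]
bar [[142.0, 387.0], [87.0, 240.0], [92.0, 230.0], [20.0, 251.0]]
lid [[243.0, 239.0], [142.0, 161.0], [212.0, 181.0], [226.0, 296.0], [176.0, 328.0]] col [[-19.0, 264.0], [12.0, 259.0], [104.0, 254.0]]
```

Run:
```python
import numpy as np
def rect(y0,y1,w): 
    g=np.linspace(0,1,41);Y,X=np.meshgrid(y0+(y1-y0)*g,-w+2*w*g);return np.c_[Y.ravel(),X.ravel()]
finger,kn,body=rect(42.5,57,11),rect(42,85,15),rect(-42.5,42.5,38)
best=[]
c,s=np.cos(np.pi/6),.5
for th in range(0,100,5):      # tool 'finger' dir: angle from +h toward -y
  e=np.array([np.cos(np.radians(th)),-np.sin(np.radians(th))]);n=np.array([e[1],-e[0]])
  for x in range(-48,-9,2):
    for y in range(-40,41,2):
      if np.hypot(x,y)>44: continue
      F=finger@np.array([e,n]);k=F[np.argmax(F[:,0]+1e-6*np.abs(F[:,1]))]
      if th%90==0: k=np.array([F[:,0].max(),F[:,1].mean()])
      org=np.array([x*c-119*s,y])-k  # horizontal coords (h,y)
      d=9e9
      for P in(kn,body):
        Q=P@np.array([e,n])+org
        lo=20*c-178*s;hi=48*c-168*s
        dx=np.maximum(np.maximum(lo-Q[:,0],Q[:,0]-hi),0);dy=np.maximum(abs(Q[:,1])-35,0);d=min(d,np.hypot(dx,dy).min())
      best.append((d,th,x,y,*(org-[-119*s,0]).round(1)))
for th in range(0,100,10):print(tuple(round(float(v),1) for v in max(b for b in best if b[1]==th)))
```

```text
(0.0, 0.0, -10.0, 40.0, -65.7, 40.0)
(1.5, 10.0, -18.0, -40.0, -73.6, -40.9)
(1.9, 20.0, -18.0, -40.0, -72.9, -30.8)
(2.1, 30.0, -18.0, -40.0, -70.5, -21.0)
(2.6, 40.0, -30.0, -32.0, -76.7, -3.8)
(4.9, 50.0, -44.0, 0.0, -83.2, 36.6)
(8.5, 60.0, -44.0, 0.0, -76.1, 43.9)
(7.4, 70.0, -38.0, 22.0, -62.7, 71.8)
(8.5, 80.0, -34.0, 26.0, -50.2, 80.2)
(6.2, 90.0, -26.0, 34.0, -33.5, 83.8)
```

Call:
carry_out(
  rows=[
    [1,0,0,50,0],
    [1,0,0,105,0],
    [1,0,0,154,0],
    [1,-15,10,154,10],
    [1,-30,20,154,20],
    [1,-45,30,154,30],
    [1,-60,40,154,40],
    [1,-76,47,154,50],
  ],
)

```text
t: 3.25
tcp_pos: [0.479, -0.0939, 0.3009]
eef_rot: [0.0, 0.925, 0.381, 0.0]
wrist_force: [-0.1, 0.5, -0.7]
opening: 0.0857
gripper_force: 0.0
```

Call:
carry_out(
  rows=[
    [1,0,0,0,10],
    [1,0,0,0,20],
    [1,0,0,0,30],
    [1,0,0,0,40],
    [1,0,0,-30,50],
    [1,0,0,-80,50],
    [1,0,0,-120,50],
    [1,0,0,-135,50],
  ],
)

```text
t: 4.25
tcp_pos: [0.4783, -0.094, 0.1636]
eef_rot: [-0.001, 0.679, 0.734, -0.001]
wrist_force: [0.2, 0.5, -0.3]
opening: 0.0854
gripper_force: 0.0
```

Run:
```python
from h import *; from fit import R
snap('wrist');a=snap('scene')['img'];b=snap('side')['img']
d=np.load('pics/wrist_cal.npz');K,T=d['K'],d['T'];o=get_obs()
print({k:np.round(o[k],3).tolist() for k in('t','joint_pos','tcp_pos','eef_rot')})
p=np.load('p.npy');M=R(p[3],p[4]);f=lambda Q:np.array(Q)/1e3@M.T+p[:3]
w=cv2.imread('pics/wrist.png')
for q in f([(20,35,178),(20,-35,178),(48,35,178),(20,35,168),(-51,0,118),(-34,26,118),(0,51,118)]):
    cv2.circle(w,tuple(int(v) for v in wproj(K,T,[q])[0].round()),3,(0,0,255),-1)
g=lambda i,x,y:cv2.resize(i[y:y+150,x:x+130,::-1],(260,300),interpolation=2)
cv2.imwrite('pics/c4.png',np.hstack([cv2.resize(w,(480,300)),g(b,240,110)]))
```

```text
{'t': 4.4, 'joint_pos': [-0.194, 0.065, -0.249, 1.256, 0.0, 1.3], 'tcp_pos': [0.48, -0.094, 0.166], 'eef_rot': [0.0, 0.679, 0.734, 0.0]}
```

View pics/c4.png

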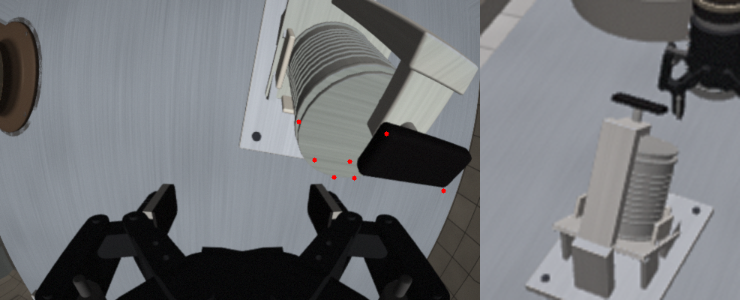

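Run:
```python
from h import *; from fit import R
d=np.load('pics/wrist_cal.npz');K,T=d['K'],d['T']
p=np.load('p.npy');M=R(p[3],p[4]);f=lambda Q:np.array(Q)/1e3@M.T+p[:3]
print((wproj(K,T,f([(20,35,178),(20,-35,178),(48,35,178),(20,35,168),(-51,0,118),(-34,26,118),(0,51,118)]))*.75).round().tolist(),K.round(1).tolist(),T.round(3).tolist())
o=get_obs();tp=o['tcp_pos'];u=np.array([.096,.995,0])
# finger tip candidates
e=np.array([np.cos(np.radians(4.5)),np.sin(np.radians(4.5)),0]);n=np.array([-e[1],e[0],0])
for a in(42.5,57):
  for b in(-11,11): print(a,b,(wproj(K,T,[tp+(a*e+b*n)/1e3+[0,0,.013]])[0]*.75).round())
```

```text
[[354.0, 178.0], [443.0, 190.0], [386.0, 134.0], [350.0, 162.0], [334.0, 177.0], [314.0, 160.0], [298.0, 122.0]] [[309.7, 0.0, 322.7], [0.0, 309.7, 197.5], [0.0, 0.0, 1.0]] [[0.997, 0.075, 0.018, 0.473], [0.077, -0.959, -0.272, -0.025], [-0.003, 0.272, -0.962, 0.307], [0.0, 0.0, 0.0, 1.0]]
42.5 -11 [309. 213.]
42.5 11 [313. 183.]
57 -11 [329. 212.]
57 11 [334. 182.]
```

Call:
carry_out(
  rows=[
    [1,0,-5,-10,0],
    [1,0,-5,-20,0],
    [1,0,-5,-28,0],
    [1,0,-4.5,-29,0],
    [1,0,-4,-30,0],
    [1,0,-3.5,-31,0],
    [1,0,-3,-32,0],
    [1,0,-2.5,-33,0],
  ],
)

```text
t: 5.4
tcp_pos: [0.4795, -0.0967, 0.1323]
eef_rot: [0.0, 0.679, 0.734, 0.0]
wrist_force: [0.2, 0.8, -0.6]
opening: 0.0857
gripper_force: 0.0
```

Call:
carry_out(
  rows=[
    [1,0,0.5,-0.9,0],
    [1,0,1,-1.7,0],
    [1,0,1.5,-2.6,0],
    [1,0,2,-3.5,0],
    [1,0,2.2,-3.9,0],
    [1,0,2.5,-4.3,0],
    [1,0,2.8,-4.8,0],
    [1,0,3,-5.2,0],
  ],
)

```text
t: 6.4
tcp_pos: [0.4795, -0.0937, 0.1271]
eef_rot: [0.0, 0.679, 0.734, 0.0]
wrist_force: [0.1, 0.0, -0.5]
opening: 0.0854
gripper_force: 0.0
```

Call:
carry_out(
  rows=[
    [1,0,0.2,-0.4,0],
    [1,0,0.5,-0.8,0],
    [1,0,0.7,-1.2,0],
    [1,0,1,-1.7,0],
    [1,0,1.2,-2.1,0],
    [1,0,1.5,-2.6,0],
    [1,0,1.7,-3.0,0],
    [1,0,2,-3.5,0],
  ],
)

```text
t: 7.4
tcp_pos: [0.4794, -0.0917, 0.1236]
eef_rot: [-0.0, 0.679, 0.734, -0.0]
wrist_force: [-0.6, -0.1, -0.8]
opening: 0.0856
gripper_force: 0.0
```

Call:
carry_out(
  rows=[
    [1,0,0.2,-0.4,0],
    [1,0,0.5,-0.8,0],
    [1,0,0.7,-1.2,0],
    [1,0,1,-1.7,0],
    [1,0,1.2,-2.1,0],
    [1,0,1.5,-2.6,0],
    [1,0,1.7,-3.0,0],
    [1,0,2,-3.5,0],
  ],
)

```text
t: 8.4
tcp_pos: [0.4798, -0.0905, 0.1212]
eef_rot: [0.001, 0.68, 0.734, -0.0]
wrist_force: [-3.6, -3.5, 9.2]
opening: 0.0858
gripper_force: 4.8
```

Run:
```python
from h import *
snap('wrist');w=cv2.imread('pics/wrist.png')[170:330,370:640]
cv2.imwrite('pics/c5.png',cv2.resize(w,None,fx=2.7,fy=2.7,interpolation=2))
```

```text
(no output)
```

View pics/c5.png

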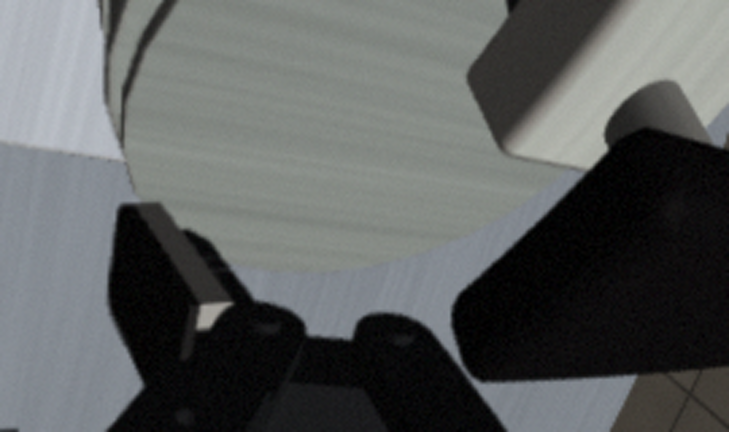

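Call:
carry_out(
  rows=[
    [1,0,0.2,-0.4,0],
    [1,0,0.5,-0.8,0],
    [1,0,0.7,-1.2,0],
    [1,0,1,-1.7,0],
    [1,0,1.2,-2.1,0],
    [1,0,1.5,-2.6,0],
    [1,0,1.7,-3.0,0],
    [1,0,2,-3.5,0],
  ],
)

```text
t: 9.45
tcp_pos: [0.48, -0.0886, 0.1178]
eef_rot: [0.001, 0.68, 0.733, -0.0]
wrist_force: [-3.3, -4.2, 7.9]
opening: 0.0849
gripper_force: 4.8
```

Sliding at about 10 N, as it should. Continue.

Call:
carry_out(
  rows=[
    [1,0,0.2,-0.3,0],
    [1,0,0.3,-0.5,0],
    [1,0,0.4,-0.8,0],
    [1,0,0.6,-1.0,0],
    [1,0,0.7,-1.3,0],
    [1,0,0.9,-1.6,0],
    [1,0,1.0,-1.8,0],
    [1,0,1.2,-2.1,0],
  ],
)

```text
t: 10.45
tcp_pos: [0.4801, -0.0875, 0.1159]
eef_rot: [0.002, 0.68, 0.733, -0.0]
wrist_force: [-3.7, -3.9, 10.1]
opening: 0.0854
gripper_force: 5.8
```

Call:
carry_out(
  rows=[
    [1,0,0.2,-0.3,0],
    [1,0,0.3,-0.5,0],
    [1,0,0.4,-0.8,0],
    [1,0,0.6,-1.0,0],
    [1,0,0.7,-1.3,0],
    [1,0,0.9,-1.6,0],
    [1,0,1.0,-1.8,0],
    [1,0,1.2,-2.1,0],
  ],
)

```text
t: 11.45
tcp_pos: [0.4804, -0.0873, 0.1152]
eef_rot: [0.003, 0.68, 0.733, -0.0]
wrist_force: [-6.4, -7.4, 19.2]
opening: 0.0855
gripper_force: 10.4
```

Call:
carry_out(
  rows=[
    [1,0,0.2,-0.3,0],
    [1,0,0.3,-0.6,0],
    [1,0,0.4,-0.8,0],
    [1,0,0.4,-0.8,0],
    [1,0,0.4,-0.8,0],
    [1,0,0.4,-0.8,0],
    [1,0,0.4,-0.8,0],
    [1,0,0.4,-0.8,0],
  ],
)

```text
t: 12.45
tcp_pos: [0.4805, -0.0872, 0.115]
eef_rot: [0.004, 0.68, 0.733, -0.0]
wrist_force: [-8.6, -8.3, 21.4]
opening: 0.0854
gripper_force: 11.7
```

Call:
carry_out(
  rows=[
    [1,0,-3,5,0],
    [1,0,-10,18,0],
    [1,0,-20,60,0],
    [1,0,-20,115,0],
    [0,0,-20,165,0],
    [-1,30,0,175,0],
    [-1,60,15,175,0],
    [-1,83,25,175,0],
  ],
)

```text
t: 13.45
tcp_pos: [0.5636, -0.0593, 0.2867]
eef_rot: [-0.0, 0.679, 0.734, 0.0]
wrist_force: [-0.8, 0.3, 0.7]
opening: 0.0123
gripper_force: 0.0
```

Call:
carry_out(
  rows=[
    [-1,0,0,0,0],
    [-1,0,0,0,0],
    [-1,0,0,0,0],
    [-1,0,-4,-8,0],
    [-1,0,-4,-16,0],
    [-1,0,-4,-22,0],
    [-1,0,-4,-26,0],
    [-1,0,-4,-26,0],
  ],
)

```text
t: 14.45
tcp_pos: [0.5623, -0.0639, 0.2602]
eef_rot: [-0.0, 0.679, 0.734, -0.0]
wrist_force: [-0.2, 0.1, -0.0]
opening: 0.0
gripper_force: 0.0
```

Run:
```python
from h import *
w=snap('wrist')['img'];a=snap('scene')['img'];b=snap('side')['img']
g=lambda i,x,y,W,H,s:cv2.resize(i[y:y+H,x:x+W,::-1],(int(W*s),int(H*s)),interpolation=2)
cv2.imwrite('pics/c6.png',np.vstack([np.hstack([g(a,265,130,100,75,4),g(b,270,115,100,75,4)]),g(w,180,140,280,105,800/280.)]))
print(get_obs()['tcp_pos'].round(4) if hasattr(get_obs()['tcp_pos'],'round') else get_obs()['tcp_pos'])
```

```text
[ 0.5626 -0.0639  0.2608]
```

View pics/c6.png

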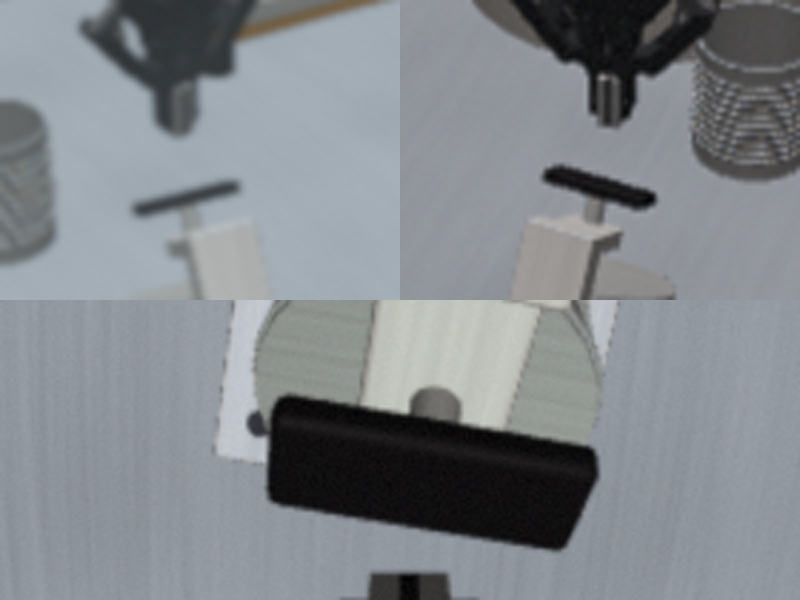

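Run:
```python
from h import *
d=np.load('pics/wrist_cal.npz');K,T=d['K'],d['T']
for uv in((329.8,202),(279.8,176.8),(388.2,194.3),(376.7,226.8),(274.5,210)):
    c,v=wray(K,T,uv)
    print([(c+v*(z-c[2])/v[2]).round(4).tolist() for z in(.2163,.2233,.2303)])
```

```text
[[0.5655, -0.0502, 0.2163], [0.5652, -0.0482, 0.2233], [0.5649, -0.0461, 0.2303]]
[[0.5333, -0.0364, 0.2163], [0.5342, -0.0348, 0.2233], [0.5351, -0.0333, 0.2303]]
[[0.6021, -0.0423, 0.2163], [0.6004, -0.0405, 0.2233], [0.5987, -0.0388, 0.2303]]
[[0.5975, -0.0647, 0.2163], [0.596, -0.0621, 0.2233], [0.5945, -0.0595, 0.2303]]
[[0.5308, -0.0583, 0.2163], [0.5317, -0.0559, 0.2233], [0.5327, -0.0536, 0.2303]]
```

Call:
carry_out(
  rows=[
    [-1,2,-1,-15,0],
    [-1,2,-1,-29,0],
    [-1,2,0,-31,0],
    [-1,2,1,-33,0],
    [-1,2,2,-35,0],
    [-1,2,3,-37,0],
    [-1,2,4,-39,0],
    [-1,2,4.5,-40,0],
  ],
)

```text
t: 15.6
tcp_pos: [0.5647, -0.0594, 0.221]
eef_rot: [0.0, 0.679, 0.734, 0.0]
wrist_force: [0.8, -0.8, 3.7]
opening: -0.0001
gripper_force: 1.2
```

Call:
carry_out(
  rows=[
    [-1,0,1,-1.7,0],
    [-1,0,2,-3.5,0],
    [-1,0,3,-5.2,0],
    [-1,0,4,-7,0],
    [-1,0.5,5,-8.7,0],
    [-1,0.5,6,-10.4,0],
    [-1,0.5,6.5,-11.3,0],
    [-1,0.5,7,-12.1,0],
  ],
)

```text
t: 16.6
tcp_pos: [0.5651, -0.0526, 0.2088]
eef_rot: [0.0, 0.679, 0.734, 0.0]
wrist_force: [0.9, -1.5, 4.9]
opening: 0.0002
gripper_force: 2.6
```

Call:
carry_out(
  rows=[
    [-1,0,0.3,-0.5,0],
    [-1,0,0.5,-0.9,0],
    [-1,0,0.8,-1.3,0],
    [-1,0,1,-1.7,0],
    [-1,0,1.2,-2.1,0],
    [-1,0,1.4,-2.5,0],
    [-1,0,1.7,-3,0],
    [-1,0,1.7,-3,0],
  ],
)

```text
t: 17.6
tcp_pos: [0.5653, -0.0514, 0.2067]
eef_rot: [0.001, 0.68, 0.734, 0.0]
wrist_force: [0.4, -3.2, 8.9]
opening: 0.0
gripper_force: 4.8
```

Call:
carry_out(
  rows=[
    [-1,0,0.3,-0.4,0],
    [-1,0,0.4,-0.8,0],
    [-1,0,0.6,-1.1,0],
    [-1,0,0.8,-1.4,0],
    [-1,0,0.8,-1.4,0],
    [-1,0,0.8,-1.4,0],
    [-1,0,0.8,-1.4,0],
    [-1,0,0.8,-1.4,0],
  ],
)

```text
t: 18.6
tcp_pos: [0.5654, -0.0513, 0.2065]
eef_rot: [0.002, 0.68, 0.733, -0.0]
wrist_force: [-2.3, -4.9, 15.0]
opening: -0.0003
gripper_force: 7.9
```

Position no longer advances while the force rises to 16 N: the bar is on its stop. Hold once more, then retreat.

Call:
carry_out(
  rows=[
    [-1,0,0.2,-0.3,0],
    [-1,0,0.3,-0.6,0],
    [-1,0,0.3,-0.6,0],
    [-1,0,0.3,-0.6,0],
    [-1,0,0.3,-0.6,0],
    [-1,0,0.3,-0.6,0],
    [-1,0,0.3,-0.6,0],
    [-1,0,0.3,-0.6,0],
  ],
)

```text
t: 19.6
tcp_pos: [0.5654, -0.0512, 0.2064]
eef_rot: [0.003, 0.68, 0.733, -0.0]
wrist_force: [-3.1, -6.8, 16.2]
opening: -0.0002
gripper_force: 9.3
```

Call:
carry_out(
  rows=[
    [-1,0,-3,5,0],
    [-1,0,-6,10,0],
    [-1,0,-9,16,0],
    [-1,0,-12,22,0],
    [-1,0,-15,35,0],
    [-1,0,-20,70,0],
    [-1,0,-60,90,0],
    [-1,0,-100,100,0],
  ],
)

```text
t: 20.6
tcp_pos: [0.5652, -0.1503, 0.3054]
eef_rot: [0.001, 0.679, 0.734, 0.0]
wrist_force: [1.3, -0.2, 0.5]
opening: 0.0001
gripper_force: 0.0
```

Run:
```python
from h import *
a=snap('scene')['img'];b=snap('side')['img']
g=lambda i,x,y,W,H,s:cv2.resize(i[y:y+H,x:x+W,::-1],(int(W*s),int(H*s)),interpolation=2)
cv2.imwrite('pics/c7.png',np.hstack([g(a,265,150,100,140,4),g(b,270,140,100,140,4)]))
```

```text
(no output)
```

View pics/c7.png

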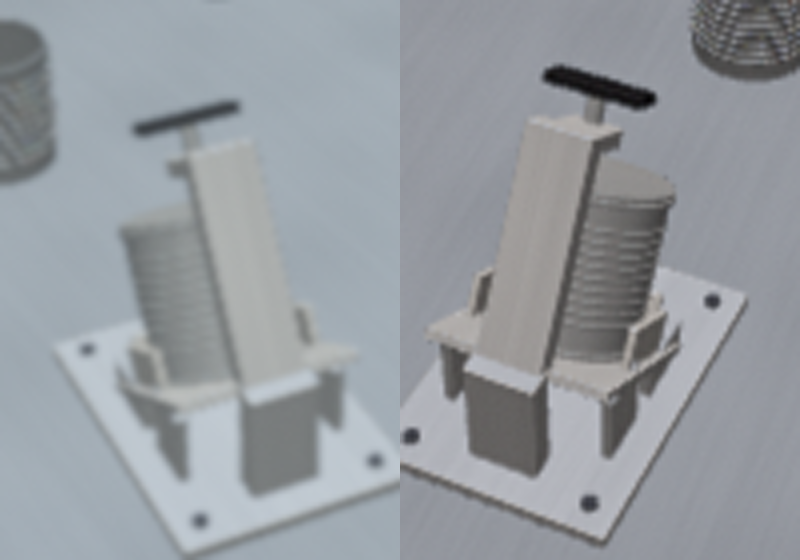

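The picture shows the bar sprung back up (scene crop 135–240, 118; side crop 545–655, 87). The lid gap that showed before (side crop around 640, 200) is closed, so I am handing the job in.

```bash
python3 -c "
from bench import job_done;print(job_done())"
```

```text
the job is handed in; nothing more can be done
None
```

The lid is pressed home and was held at about 24 N. The gauge bar was then held on its stop for over a second at up to about 18 N and has sprung back up. The job is handed in at about 21 s; no verdict came back, and I had no direct reading of the foot or the lid joint.

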